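Line up the spice tins by height on the tile stand

TASK

Line up the four white enamel spice tins by height on the wooden stand, each standing upright in the middle of a tile of its own: the tallest on the tile next to the glass clip jar, then each next tin shorter, down to the shortest on the tile next to the yellow bowl. The jar and the bowl mark the two ends of the row: leave them standing where they are.

Things in the scene. Friction and masses are not known exactly. Their poses are not given: they have to be found in the camera images.
- tin_red_mid (a point): tallest spice tin: loose upright white enamel cylinder with a flat red lid, 62 mm in diameter, 110 mm high with its lid; the point is on its axis half-way up (z axis up), 55 mm above its foot. Its straight side can be gripped at any height, from any direction; from above grip in its upper part, so that the gripper's body stays off the lid.
- tin_black_mid (a point): second tallest spice tin: loose upright white enamel cylinder with a flat black lid, 56 mm in diameter, 90 mm high with its lid; the point is on its axis half-way up (z axis up), 45 mm above its foot. Its straight side can be gripped at any height, from any direction; from above grip in its upper part, so that the gripper's body stays off the lid.
- tin_brass_mid (a point): third tallest spice tin: loose upright white enamel cylinder with a flat brass-coloured lid, 51 mm in diameter, 70 mm high with its lid; the point is on its axis half-way up (z axis up), 35 mm above its foot. Its straight side can be gripped at any height, from any direction; from above grip in its upper part, so that the gripper's body stays off the lid.
- tin_orange_mid (a point): shortest spice tin: loose upright white enamel cylinder with a flat orange lid, 46 mm in diameter, 50 mm high with its lid; the point is on its axis half-way up (z axis up), 25 mm above its foot. Its straight side can be gripped at any height, from any direction; from above grip about half-way up.
- tile_white_top (a point): white round tile, one of four fixed in a straight row, 90 mm apart, on the wooden stand (400 by 170 by 18 mm); 82 mm in diameter. The point is the centre of its top face, 22 mm above the trolley top; x axis level, square to the row, towards the brass back rail (90 mm behind the row, 28 mm above the tiles). Any colour may lie at any place in the row; colours mean nothing for the job.
- tile_blue_top (a point): blue round tile, one of four fixed in a straight row, 90 mm apart, on the wooden stand (400 by 170 by 18 mm); 82 mm in diameter. The point is the centre of its top face, 22 mm above the trolley top; x axis level, square to the row, towards the brass back rail (90 mm behind the row, 28 mm above the tiles). Any colour may lie at any place in the row; colours mean nothing for the job.
- tile_green_top (a point): green round tile, one of four fixed in a straight row, 90 mm apart, on the wooden stand (400 by 170 by 18 mm); 82 mm in diameter. The point is the centre of its top face, 22 mm above the trolley top; x axis level, square to the row, towards the brass back rail (90 mm behind the row, 28 mm above the tiles). Any colour may lie at any place in the row; colours mean nothing for the job.
- tile_terracotta_top (a point): terracotta round tile, one of four fixed in a straight row, 90 mm apart, on the wooden stand (400 by 170 by 18 mm); 82 mm in diameter. The point is the centre of its top face, 22 mm above the trolley top; x axis level, square to the row, towards the brass back rail (90 mm behind the row, 28 mm above the tiles). Any colour may lie at any place in the row; colours mean nothing for the job.
- clip_jar_mid (a point): glass jar with wire spring clip, orange rubber seal and amber pickle, 90 mm in diameter, 157 mm high, loose; it stands on the trolley top just off one end of the row of tiles (either end), about 150 mm from the centre of the end tile. The point is on its axis, 75 mm above its foot.
- yellow_bowl_mid (a point): yellow ceramic bowl, about 112 mm across the rim, 55 mm high, loose; it stands just off the other end of the row of tiles, about 150 mm from the centre of the end tile. The point is on its axis, 27 mm above its foot.
Not all that is in view belongs to the job. What is shaped like the part that bears tin_black_mid but turquoise is not meant.

How it is judged:
By the outcome, as a careful person would: the job done as asked, in the order asked, and still so for the second after the job is handed in, with the robot touching nothing.
It also fails if it takes over 128 s, if anything falls off the work surface, if the arm or the gripper's body presses on something with over 40 N, if the wrist force passes 120 N, or if a joint passes its speed limit or range.

ROBOT

A 7-joint arm with a two-finger parallel gripper is mounted at the origin on the work surface. World frame = base frame: x ahead of the robot, y to its left, z up, the work surface at z = 0. Lengths are in mm, angles in rad, forces in N, time in s.
With the tool pointing down it reaches from about 400 to 875 mm from the base axis. Payload 4.4 kg.
Tool frame: the origin (TCP) lies midway between the tips of the shut fingers; the grasp point (between the pads) lies 19 mm behind it; z points along the fingers, y is the line along which they close (so a half turn about z gives the same grasp; the last joint's range is limited). The gripper opens to 85 mm and grips with 20 to 120 N. Pads are 22 mm wide; open, the fingers measure 114 mm over their backs; the gripper's body (76 mm by 85 mm) begins 54 mm behind the grasp point. The pads swing forward as they close: fully open they stand 13 mm farther back than shut.
Start: joints at [1.194, 0.628, 0.038, 1.517, -0.027, 0.996, -0.02], TCP at [198.811, -618.863, 231.313] pointing down, gripper open.
Joint ranges: [-3.06, 3.06], [-0.37, 2.12], [-1.25, 1.32], [0.18, 2.47], [-1.1, 4.24], [0.23, 1.98], [-2.94, 2.94]. Speed limits (rad/s): [2.57, 2.57, 3.14, 3.14, 3.14, 3.14, 3.14].

INTERFACE

Orientations are given as [roll, pitch, yaw] about the fixed x, y, z axes, in that order (R = Rz(yaw) Ry(pitch) Rx(roll)).
In Python, from cell import telemetry, eyes, ctrl, finder gives the robot as it stands.
- The arm moves only by the tool move_arm, never from a script. Its argument "steps" is a list of rows, each a list of 7 numbers: the turn, a rotation vector about the world's x, y, z in degrees, then the shift along the world's x, y, z in m, then the finger opening in m, from 0 to 0.0854. A call has 1 to 5 rows; each row shifts and turns the commanded pose from where the row before left it; what a row does not reach is not made up. A row lasts 1/10 s, in which the tool goes at most 50 mm and 8.59 degrees, less where a joint would pass 70% of its speed; a pose out of reach is approached as far as the arm can. A call with a gripper value outside its range is refused whole. The fingers move at their own pace and stop on an object; the grip force is fixed at half the most. Time passes only in rows, so rows that do not move let the fingers close. It gives the time, the measured TCP pose, the force, the opening and the grip force at its end, in the units of the state.
- telemetry.read_state(): the state, without advancing time (a new reading comes with each control period).
- eyes.get_image(name): name is "side" or "top" or "wrist"; returns (picture, depth): 400x640x3 uint8, blue, green, red; 400x640 float32, mm along the optical axis (not along the pixel's ray), 0 where there is no reading.
- eyes.calibration(name): a dict with "fx", "fy", "cx", "cy" (pixels), "distortion" ([k1, k2, p1, p2, k3] as OpenCV has them; the pictures are not rectified), "position" and "attitude" of the camera in the world. Camera axes: x right, y down, z forward; pixel columns grow to the right and rows downward; lengths in mm; the calibration is good to about 2 mm. A picture is of the moment at which its call begins: read the wrist's pose just before it. calibration takes no time and is no camera call; for the wrist camera it gives the pose at the moment of the call.
- ctrl.finish_job(): hands the job in; it is judged then, once.
Trained networks look in the newest picture that a camera, given by its name, has taken for a name from the list of things; names that differ only in an ending like _2 or _b are one class to them, and where a whole thing is asked for, a point or a joint stands for the part that bears it (a point fixed in the world has none). Each returns a list of dicts, best first, with "confidence" (0 to 1); they miss things now and then, are a little off and sometimes report something else, mostly with a low value. They report only what shows in the picture. A call takes as long as a camera call. They do not tell look-alikes from the thing itself.
- finder.boxes_of(camera, name): "location" ([x, y, z] in mm, in the coordinates of the camera as it stood for that picture, good to about 4 mm: the middle of the surface that is visible of it).
- finder.cut_out(camera, name): "mask" (400x640 bool, what is visible of it).
- finder.pinpoint(camera, name): "location" ([x, y, z] in mm, in the coordinates of the camera as it stood for that picture, good to about 4 mm: a listed point, or the origin of a listed thing).
The state is a dict: "clock": time; "qpos": joint angles; "qd": joint speeds; "tau": joint torques, N m; "eef_pos": TCP position; "tool_rot": TCP orientation; "force": force on the tool from outside, world axes, zero at the start; "torque": the same for the moment, N m; "width": finger opening in mm; "gripper_force": force on a finger pad.
Only numpy, scipy, OpenCV 4.12 (cv2) and the standard library are available. Lean on these libraries where they do the work, as an engineer would, in place of code of your own. Each camera call takes 0.05 s, during which the arm holds its last target. There are 200 camera calls.

## Working session

There is one attempt and no reset: what is moved stays moved. The work goes in short steps, Python scripts to look and compute and a tool call to move; the robot and the scene stay as the last step left them, time stands still between calls to the robot, and variables do not carry over. Pictures are saved under pics/ and viewed, at most 14 in all, crops included, and the job is handed in when it is done.

Besides the shell and the picture viewer there is one more tool, called after "Emit:" as name(argument=value, ...) on one line, values as JSON. move_arm: Moves the arm, as the interface text tells. Its arguments: {"type":"object","properties":{"steps":{"type":"array"}},"required":["steps"]}

```bash
ls; mkdir -p pics
cat > h.py <<'E'
import numpy as np, cv2
from scipy.spatial.transform import Rotation as R
from cell import telemetry, eyes, ctrl, finder
def cam(n):
    c=eyes.calibration(n); return c
def rot(c):
    a=np.array(c["attitude"],float)
    return a if a.shape==(3,3) else R.from_euler('xyz',a).as_matrix()
def w(c,p): return rot(c)@np.array(p)+np.array(c["position"])
def px(c,p):
    q=rot(c).T@(np.array(p,float)-c["position"])
    K=np.array([[c["fx"],0,c["cx"]],[0,c["fy"],c["cy"]],[0,0,1]])
    return cv2.projectPoints(q.reshape(1,3),np.zeros(3),np.zeros(3),K,np.array(c["distortion"]))[0].ravel()
def cloud(c,d,m):
    v,u=np.nonzero(m&(d>0)); K=np.array([[c["fx"],0,c["cx"]],[0,c["fy"],c["cy"]],[0,0,1]])
    n=cv2.undistortPoints(np.c_[u,v].astype(float).reshape(-1,1,2),K,np.array(c["distortion"])).reshape(-1,2)
    z=d[v,u]; return np.c_[n*z[:,None],z]@rot(c).T+np.array(c["position"])
E
python3 - <<'E'
from h import *
for n in("top","side"):
    c=cam(n); im,d=eyes.get_image(n); cv2.imwrite(f"pics/{n}0.png",im); print(n,c)
    for t in "tin_red_mid tin_black_mid tin_brass_mid tin_orange_mid tile_white_top tile_blue_top tile_green_top tile_terracotta_top clip_jar_mid yellow_bowl_mid".split():
        for r in finder.pinpoint(n,t)[:3]:
            p=w(c,r["location"]); print(t,round(r["confidence"],2),p.round(),px(c,p).round())
print(telemetry.read_state())
E
```

```text
pics
top {'fx': 514.8072967599774, 'fy': 514.8072967599774, 'cx': 325.57131398833525, 'cy': 203.2047243613639, 'distortion': array([-0.16125195,  0.        ,  0.        ,  0.        ,  0.        ]), 'position': array([ 262.39471693,   -8.82900464, 1440.83230494]), 'attitude': array([-2.92078925e+00, -1.42061736e-03, -1.45154512e+00])}
tin_red_mid 0.9 [465. 117.  58.] [288. 237.]
tin_black_mid 0.86 [545. 335.  45.] [215. 200.]
tin_black_mid 0.64 [439. 293.  44.] [224. 240.]
tin_black_mid 0.62 [386. 195.  42.] [256. 263.]
tin_brass_mid 0.78 [ 438. -106.   40.] [368. 258.]
tin_orange_mid 0.67 [ 429. -266.   24.] [424. 268.]
tile_white_top 0.9 [666.  47.  25.] [322. 173.]
tile_blue_top 0.92 [669. 136.  20.] [292. 168.]
tile_blue_top 0.33 [ 431. -269.   26.] [426. 267.]
tile_green_top 0.57 [665. -42.  24.] [353. 177.]
tile_terracotta_top 0.73 [ 666. -136.   22.] [386. 180.]
clip_jar_mid 0.93 [ 651. -280.   70.] [439. 187.]
yellow_bowl_mid 0.76 [684. 285.  28.] [241. 157.]
yellow_bowl_mid 0.48 [665.  45.  25.] [323. 173.]
side {'fx': 377.7013456315295, 'fy': 377.7013456315295, 'cx': 321.13
[... 1054 characters left out ...]
 'qpos': array([ 1.19419771,  0.62835694,  0.03848256,  1.51739979, -0.0270166 ,
        0.99628018, -0.02000857]), 'qd': array([-1.22878577e-03,  4.68995632e-04,  1.72495873e-03,  1.67984055e-03,
       -7.31782847e-05, -3.20787056e-04, -1.08686897e-04]), 'tau': array([ 1.22573383e-03, -5.63283706e+01,  1.22608177e+00, -1.93786043e+01,
        1.10217137e-02,  1.24111975e-03,  3.43077204e-05]), 'eef_pos': array([ 198.83066481, -618.86891924,  231.34108988]), 'tool_rot': array([ 3.14152043e+00, -6.39368211e-05,  3.10770139e-01]), 'force': array([-0.83359654, -0.08491611, -0.28030448]), 'torque': array([ 0.02111272, -0.02417548, -0.02661147]), 'gripper_force': 0.0, 'width': 85.43927311835968}
```

View pics/top0.png

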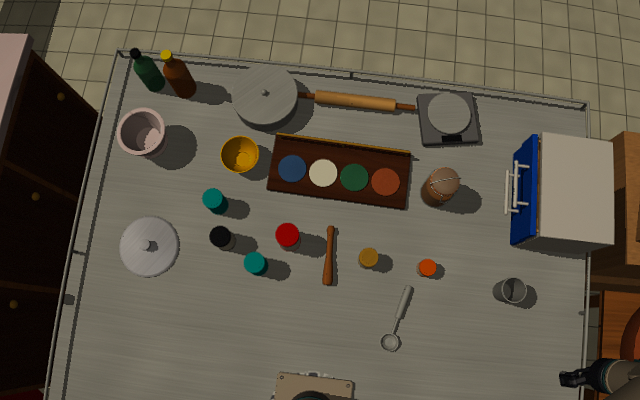

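View pics/side0.png

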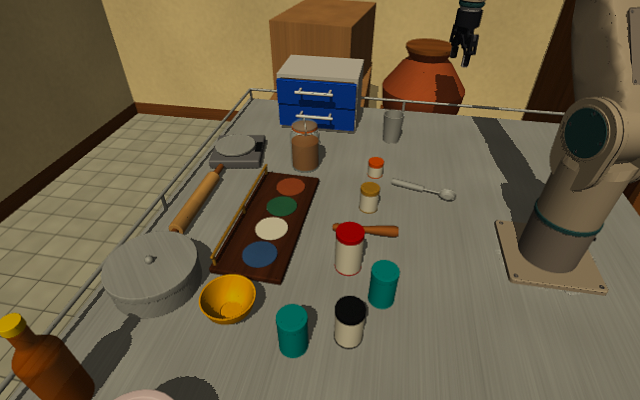

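Top view: lids are red (288,235), black (220,237), brass (368,258) and orange (428,268). Tiles from the bowl end are blue (292,168), white (323,173), green (354,177) and terracotta (385,181). The jar (440,186) is at the terracotta end and the bowl (240,155) at the blue end. The side view agrees: red (349,250), black (349,322), brass (369,198), orange (376,168).

What could be taken for the black tin: the black-lidded white tin at top (220,237), and two turquoise ones at (214,201) and (255,263). I choose (220,237).

Next I refine the positions and check the choice in a crop.

Run:
```python
from h import *
P=dict(tin_red_mid=(465,117,55),tin_black_mid=(438,294,45),tin_brass_mid=(437,-108,35),tin_orange_mid=(431,-268,25),tile_white_top=(665,46,22),tile_blue_top=(670,134,22),tile_green_top=(666,-42,22),tile_terracotta_top=(665,-135,22),clip_jar_mid=(653,-281,75),yellow_bowl_mid=(685,287,28))
for n in("top","side"):
    c=cam(n); im,d=eyes.get_image(n)
    for t,p in P.items():
        q=np.array(p,float)
        rs=finder.cut_out(n,t); best=None
        for r in rs:
            X=cloud(c,d,r["mask"])
            if len(X)<20: continue
            if np.hypot(*(np.median(X,0)-q)[:2])<50: best=X;break
        if best is None: print(n,t,"none",len(rs)); continue
        X=best; zt=np.percentile(X[:,2],97); L=X[X[:,2]>zt-6]
        L=L[np.hypot(*(L[:,:2]-np.median(L[:,:2],0)).T)<60]
        (cx,cy),rad=cv2.minEnclosingCircle(L[:,:2].astype(np.float32))
        print(n,t,"zt",zt.round(1),"ctr",L.mean(0).round(1),"circ",round(cx,1),round(cy,1),round(rad,1),len(L))
    if n=="top": cv2.imwrite("pics/crop.png",cv2.resize(im[180:300,190:450],None,fx=3,fy=3))
```

```text
top tin_red_mid zt 116.3 ctr [463.5 115.9 113. ] circ 463.5 116.1 31.7 290
top tin_black_mid zt 96.6 ctr [440.5 296.6  93.7] circ 442.6 295.9 28.5 215
top tin_brass_mid zt 77.1 ctr [ 436.1 -106.3   73.7] circ 434.1 -104.8 25.3 152
top tin_orange_mid zt 57.0 ctr [ 428.9 -268.2   53.6] circ 429.1 -268.6 23.2 146
top tile_white_top zt 29.0 ctr [665.3  45.7  25.7] circ 665.9 45.6 40.7 328
top tile_blue_top zt 29.0 ctr [668.1 135.9  25.4] circ 668.5 135.6 40.6 341
top tile_green_top zt 28.6 ctr [663.5 -43.5  25.2] circ 663.9 -43.2 40.4 349
top tile_terracotta_top zt 28.9 ctr [ 660.9 -133.8   25.5] circ 661.3 -133.6 41.8 371
top clip_jar_mid zt 158.0 ctr [ 649.9 -281.   155.2] circ 649.3 -281.5 33.5 326
top yellow_bowl_mid zt 57.9 ctr [701.  305.3  55.8] circ 686.5 287.8 55.3 135
side tin_red_mid zt 110.1 ctr [466.  119.3 108.6] circ 465.6 116.1 31.9 475
side tin_black_mid zt 90.2 ctr [441.6 298.2  88.6] circ 442.2 296.6 28.9 675
side tin_brass_mid zt 70.3 ctr [ 437.1 -102.6   68.6] circ 437.4 -105.8 27.1 193
side tin_orange_mid zt 50.7 ctr [ 430.5 -266.3   48.5] circ 432.1 -267.2 25.4 115
side tile_white_top zt 22.7 ctr [667.7  48.4  20.6] circ 666.6 47.8 40.7 546
side tile_blue_top zt 22.7 ctr [669.1 138.4  20.4] circ 669.0 135.6 42.3 715
side tile_green_top zt 22.7 ctr [665.  -39.9  20.5] circ 665.1 -41.8 40.8 446
side tile_terracotta_top zt 23.1 ctr [ 664.1 -130.7   20.5] circ 661.3 -133.9 43.5 388
side clip_jar_mid zt 152.0 ctr [ 650.8 -273.8  150.5] circ 649.4 -275.6 33.1 189
side yellow_bowl_mid zt 54.2 ctr [691.4 283.6  52.3] circ 686.4 286.2 56.2 401
```

View pics/crop.png

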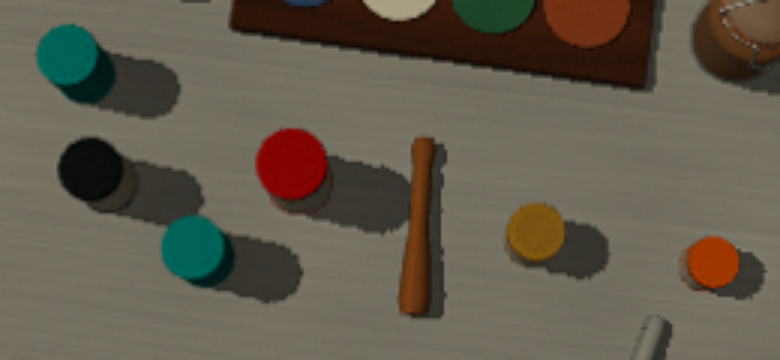

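Crop: the black tin is at crop (90,170), with a white body and black lid. The two turquoise ones at (68,55) and (195,250) are decoys. The targets are confirmed: red→terracotta, black→green, brass→white, orange→blue. I start with orange.

Emit:
move_arm(steps=[[0, 0, 7.2, 0.023, 0.035, -0.008, 0.085], [0, 0, 7.2, 0.023, 0.035, -0.008, 0.085], [0, 0, 7.2, 0.023, 0.035, -0.008, 0.085], [0, 0, 7.2, 0.023, 0.035, -0.008, 0.085], [0, 0, 7.2, 0.023, 0.035, -0.008, 0.085]])

```text
clock: 2.7
eef_pos: [314.6, -442.6, 191.3]
tool_rot: [3.141, 0.0, 0.944]
force: [0.4, 1.0, 0.3]
width: 85.0
gripper_force: 0.0
```

Emit:
move_arm(steps=[[0, 0, 7.2, 0.023, 0.035, -0.008, 0.085], [0, 0, 7.2, 0.023, 0.035, -0.008, 0.085], [0, 0, 7.2, 0.023, 0.035, -0.008, 0.085], [0, 0, 7.2, 0.023, 0.035, -0.008, 0.085], [0, 0, 0, 0, 0, 0, 0.085]])

```text
clock: 3.2
eef_pos: [409.5, -297.7, 158.9]
tool_rot: [3.14, -0.004, 1.454]
force: [0.4, 0.3, 0.1]
width: 84.8
gripper_force: 0.0
```

Emit:
move_arm(steps=[[0, 0, 6.7, 0.021, 0.03, 0, 0.085], [0, 0, 0, 0, 0, 0, 0.085]])

```text
clock: 3.4
eef_pos: [429.9, -270.3, 159.7]
tool_rot: [3.139, -0.002, 1.566]
force: [-0.1, -0.2, -0.8]
width: 84.9
gripper_force: 0.0
```

```bash
cat >> h.py <<'E'
def look(t,near):
    c=cam("wrist"); im,d=eyes.get_image("wrist")
    for r in finder.cut_out("wrist",t):
        X=cloud(c,d,r["mask"])
        if len(X)<50: continue
        if np.hypot(*(np.median(X,0)[:2]-near))>60: continue
        zt=np.percentile(X[:,2],95); L=X[abs(X[:,2]-zt)<5]
        print(t,"top z",zt.round(1),"circ",[round(float(v),1) for v in (*cv2.minEnclosingCircle(L[:,:2].astype(np.float32))[0],cv2.minEnclosingCircle(L[:,:2].astype(np.float32))[1])],len(L))
    s=telemetry.read_state(); print(s["clock"],s["eef_pos"].round(1),s["tool_rot"].round(3),s["qpos"].round(2))
    return im
E
python3 - <<'E'
from h import *
cv2.imwrite("pics/w1.png",look("tin_orange_mid",(431,-268)))
E
```

```text
tin_orange_mid top z 50.8 circ [429.6, -268.2, 23.5] 2065
3.5 [ 427.1 -273.8  159.5] [3.141 0.    1.559] [ 0.71  0.54 -0.29  1.98  0.24  0.65  0.26]
```

View pics/w1.png

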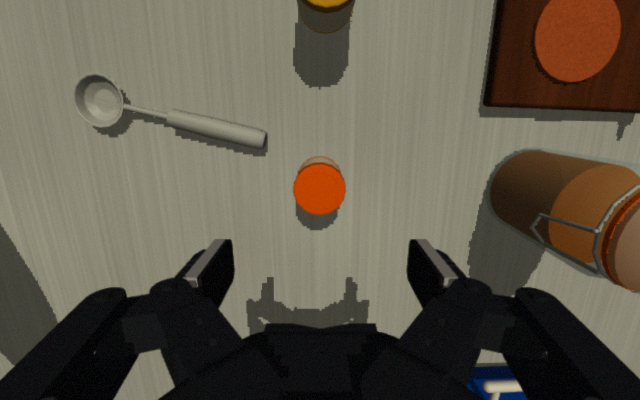

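Wrist view: orange lid at (319,190) between the open fingers, and the area is clear. Now I descend and grip.

Emit:
move_arm(steps=[[0, 0, 0.7, 0.0027, 0.0057, -0.03, 0.085], [0, 0, 0, 0, 0, -0.04, 0.085], [0, 0, 0, 0, 0, -0.04, 0.085], [0, 0, 0, 0, 0, -0.03, 0.085], [0, 0, 0, 0, 0, -0.012, 0.085]])

```text
clock: 4.0
eef_pos: [427.2, -268.9, 4.9]
tool_rot: [-3.137, -0.001, 1.568]
force: [-0.4, -0.4, 0.5]
width: 84.8
gripper_force: 0.0
```

Emit:
move_arm(steps=[[0, 0, 0, 0, 0, 0, 0.085], [0, 0, 0, 0, 0, 0, 0.03], [0, 0, 0, 0, 0, 0, 0.03], [0, 0, 0, 0, 0, 0, 0.03], [0, 0, 0, 0, 0, 0, 0.03]])

```text
clock: 4.5
eef_pos: [430.4, -268.9, 9.0]
tool_rot: [3.139, 0.002, 1.571]
force: [-0.6, 0.6, 6.3]
width: 44.8
gripper_force: 60.5
```

Emit:
move_arm(steps=[[0, 0, 0, 0, 0, 0, 0.03], [0, 0, 0, 0, 0, 0, 0.03], [0, 0, 0, 0, 0, 0, 0.03]])

```text
clock: 4.8
eef_pos: [430.4, -268.9, 9.0]
tool_rot: [3.139, 0.002, 1.571]
force: [-0.3, -0.7, 6.7]
width: 45.0
gripper_force: 60.5
```

Emit:
move_arm(steps=[[0, 0, 0, 0, 0, 0.02, 0.03], [0, 0, 0, 0, 0, 0.04, 0.03], [0, 0, 0, 0, 0, 0.02, 0.03], [0, 0, 0, 0.012, 0.02, 0, 0.03], [0, 0, 0, 0.012, 0.02, 0, 0.03]])

```text
clock: 5.3
eef_pos: [454.2, -229.1, 89.3]
tool_rot: [3.138, 0.002, 1.568]
force: [-0.5, 0.4, -0.6]
width: 44.8
gripper_force: 61.4
```

Emit:
move_arm(steps=[[0, 0, 0, 0.024, 0.04, 0, 0.03], [0, 0, 0, 0.024, 0.04, 0, 0.03], [0, 0, 0, 0.024, 0.04, 0, 0.03], [0, 0, 0, 0.024, 0.04, 0, 0.03], [0, 0, 0, 0.024, 0.04, 0, 0.03]])

```text
clock: 5.8
eef_pos: [574.5, -26.5, 88.4]
tool_rot: [3.14, 0.0, 1.571]
force: [1.0, -1.2, 0.1]
width: 44.7
gripper_force: 61.4
```

Emit:
move_arm(steps=[[0, 0, 0, 0.024, 0.04, 0, 0.03], [0, 0, 0, 0.024, 0.04, 0, 0.03], [0, 0, 0, 0.02, 0.04, 0, 0.03], [0, 0, 0, 0.012, 0.02, 0, 0.03], [0, 0, 0, 0.0, 0.0, 0, 0.03]])

```text
clock: 6.3
eef_pos: [654.9, 118.2, 88.4]
tool_rot: [3.138, -0.005, 1.577]
force: [-0.5, 0.0, 0.2]
width: 45.1
gripper_force: 61.4
```

Emit:
move_arm(steps=[[0, 0, 0, 0.0138, 0.017, 0, 0.03], [0, 0, 0, 0, 0, -0.025, 0.03], [0, 0, 0, 0, 0, -0.02, 0.03], [0, 0, 0, 0, 0, -0.008, 0.03], [0, 0, 0, 0, 0, 0, 0.03]])

```text
clock: 6.8
eef_pos: [666.2, 127.5, 33.6]
tool_rot: [-3.139, 0.001, 1.57]
force: [0.4, 0.1, -0.3]
width: 44.9
gripper_force: 61.4
```

Emit:
move_arm(steps=[[0, 0, 0, 0.0025, 0.0078, 0, 0.03], [0, 0, 0, 0, 0, 0, 0.03], [0, 0, 0, 0, 0, 0, 0.03]])

```text
clock: 7.1
eef_pos: [670.5, 137.5, 35.5]
tool_rot: [3.14, -0.001, 1.572]
force: [0.6, 0.4, -0.6]
width: 44.7
gripper_force: 61.4
```

Emit:
move_arm(steps=[[0, 0, 0, 0, 0, 0, 0.03], [0, 0, 0, 0, 0, 0, 0.03]])

```text
clock: 7.3
eef_pos: [670.0, 136.4, 34.7]
tool_rot: [3.141, 0.0, 1.571]
force: [-0.6, -0.8, 0.2]
width: 44.8
gripper_force: 61.4
```

Emit:
move_arm(steps=[[0, 0, 0, -0.001, -0.001, -0.002, 0.03], [0, 0, 0, 0, 0, -0.0015, 0.03], [0, 0, 0, 0, 0, -0.001, 0.03], [0, 0, 0, 0, 0, 0, 0.03]])

```text
clock: 7.7
eef_pos: [668.6, 135.2, 31.1]
tool_rot: [-3.141, 0.001, 1.571]
force: [-3.3, -1.4, 8.5]
width: 45.4
gripper_force: 62.3
```

Emit:
move_arm(steps=[[0, 0, 0, 0, 0, 0, 0.085], [0, 0, 0, 0, 0, 0, 0.085], [0, 0, 0, 0, 0, 0, 0.085], [0, 0, 0, 0, 0, 0.04, 0.085], [0, 0, 0, 0, 0, 0.05, 0.085]])

```text
clock: 8.2
eef_pos: [666.5, 135.1, 117.6]
tool_rot: [-3.135, 0.001, 1.571]
force: [1.2, 1.2, -0.4]
width: 85.1
gripper_force: 0.0
```

Emit:
move_arm(steps=[[0, 0, 0, 0, 0, 0.05, 0.085], [0, 0, 0, -0.04, -0.004, 0.05, 0.085], [0, 0, 0, -0.04, -0.004, 0, 0.085], [0, 0, 0, -0.04, -0.004, 0, 0.085], [0, 0, 0, -0.04, -0.004, 0, 0.085]])

```text
clock: 8.7
eef_pos: [516.1, 120.3, 209.1]
tool_rot: [3.141, -0.0, 1.571]
force: [0.1, 0.4, 0.1]
width: 85.2
gripper_force: 0.0
```

Emit:
move_arm(steps=[[0, 0, 0, -0.03, -0.003, 0, 0.085], [0, 0, 0, -0.014, 0, 0, 0.085], [0, 0, 0, 0, 0, 0, 0.085], [0, 0, 0, 0, 0, 0, 0.085]])

```text
clock: 9.1
eef_pos: [474.7, 117.7, 209.1]
tool_rot: [3.14, -0.0, 1.571]
force: [0.9, -0.1, 0.1]
width: 85.2
gripper_force: 0.0
```

Run:
```python
from h import *
cv2.imwrite("pics/w2.png",look("tin_red_mid",(465,116)))
```

```text
tin_red_mid top z 110.7 circ [464.6, 117.9, 31.5] 4042
9.2 [475.1 117.7 208.8] [ 3.14e+00 -1.00e-03  1.57e+00] [-0.14  0.44 -0.22  1.98  0.14  0.74 -0.45]
```

View pics/w2.png

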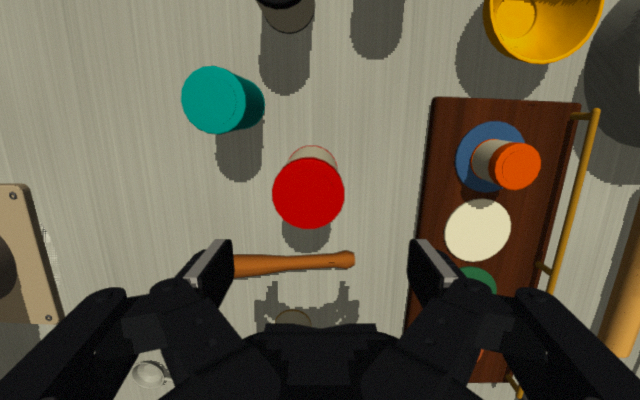

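Wrist view: the red lid is at (308,193), and orange stands on the blue tile (495,160). Going down on red.

Emit:
move_arm(steps=[[0, 0, 0, -0.0105, 0, -0.02, 0.085], [0, 0, 0, 0, 0, -0.04, 0.085], [0, 0, 0, 0, 0, -0.045, 0.085], [0, 0, 0, 0, 0, -0.03, 0.085], [0, 0, 0, 0, 0, -0.013, 0.085]])

```text
clock: 9.7
eef_pos: [462.5, 117.1, 57.6]
tool_rot: [-3.138, 0.001, 1.571]
force: [-1.1, 0.3, -0.0]
width: 84.7
gripper_force: 0.0
```

Emit:
move_arm(steps=[[0, 0, 0, 0, 0, 0, 0.085], [0, 0, 0, 0, 0, 0, 0.045], [0, 0, 0, 0, 0, 0, 0.045], [0, 0, 0, 0, 0, 0, 0.045], [0, 0, 0, 0, 0, 0, 0.045]])

```text
clock: 10.2
eef_pos: [464.1, 117.7, 61.8]
tool_rot: [3.139, -0.001, 1.571]
force: [0.5, -0.7, 3.6]
width: 61.1
gripper_force: 65.2
```

Emit:
move_arm(steps=[[0, 0, 0, 0, 0, 0, 0.045], [0, 0, 0, 0, 0, 0, 0.045]])

```text
clock: 10.4
eef_pos: [464.1, 117.7, 61.8]
tool_rot: [3.139, -0.001, 1.571]
force: [0.4, -0.7, 6.3]
width: 61.1
gripper_force: 65.3
```

Emit:
move_arm(steps=[[0, 0, 0, 0, 0, 0.02, 0.045], [0, 0, 0, 0, 0, 0.03, 0.045], [0, 0, 0, 0, 0, 0.02, 0.045], [0, 0, 0, 0.0123, -0.0157, 0, 0.045], [0, 0, 0, 0.0123, -0.0157, 0, 0.045]])

```text
clock: 10.9
eef_pos: [488.1, 86.2, 131.8]
tool_rot: [3.14, -0.0, 1.573]
force: [-0.1, 0.4, -1.7]
width: 60.8
gripper_force: 65.7
```

Emit:
move_arm(steps=[[0, 0, 0, 0.0247, -0.0314, 0, 0.045], [0, 0, 0, 0.0247, -0.0314, 0, 0.045], [0, 0, 0, 0.0247, -0.0314, 0, 0.045], [0, 0, 0, 0.0247, -0.0314, 0, 0.045], [0, 0, 0, 0.0247, -0.0314, 0, 0.045]])

```text
clock: 11.4
eef_pos: [611.6, -72.4, 130.7]
tool_rot: [-3.141, -0.0, 1.571]
force: [1.4, 0.4, -2.2]
width: 61.0
gripper_force: 65.7
```

Emit:
move_arm(steps=[[0, 0, 0, 0.0247, -0.0314, 0, 0.045], [0, 0, 0, 0.0123, -0.0157, 0, 0.045], [0, 0, 0, 0.0123, -0.0157, 0, 0.045], [0, 0, 0, 0, 0, 0, 0.045], [0, 0, 0, 0, 0, 0, 0.045]])

```text
clock: 11.9
eef_pos: [659.5, -133.3, 130.2]
tool_rot: [-3.14, -0.001, 1.57]
force: [-0.4, 1.2, -2.4]
width: 60.8
gripper_force: 65.8
```

Emit:
move_arm(steps=[[0, 0, 0, 0, 0, 0, 0.045], [0, 0, 0, 0, 0, 0, 0.045]])

```text
clock: 12.1
eef_pos: [660.0, -132.1, 130.9]
tool_rot: [-3.141, -0.001, 1.573]
force: [-0.4, -0.3, -1.9]
width: 60.5
gripper_force: 65.8
```

Emit:
move_arm(steps=[[0, 0, 0, 0.0015, -0.001, -0.02, 0.045], [0, 0, 0, 0, 0, -0.018, 0.045], [0, 0, 0, 0, 0, -0.006, 0.045], [0, 0, 0, 0, 0, 0, 0.045], [0, 0, 0, 0, 0, 0, 0.045]])

```text
clock: 12.6
eef_pos: [662.5, -134.3, 87.5]
tool_rot: [3.141, -0.0, 1.571]
force: [-0.2, -0.7, -1.7]
width: 60.9
gripper_force: 65.8
```

Emit:
move_arm(steps=[[0, 0, 0, 0, 0, -0.001, 0.045], [0, 0, 0, 0, 0, -0.001, 0.045], [0, 0, 0, 0, 0, 0, 0.045]])

```text
clock: 12.9
eef_pos: [662.2, -134.7, 85.2]
tool_rot: [3.141, 0.0, 1.571]
force: [0.7, 0.4, -1.5]
width: 61.0
gripper_force: 65.8
```

Emit:
move_arm(steps=[[0, 0, 0, 0, 0.001, -0.001, 0.045], [0, 0, 0, 0, 0, -0.001, 0.045], [0, 0, 0, 0, 0, 0, 0.045]])

```text
clock: 13.2
eef_pos: [662.2, -133.7, 83.8]
tool_rot: [3.141, 0.0, 1.571]
force: [-1.6, -0.2, 4.7]
width: 61.1
gripper_force: 66.7
```

Emit:
move_arm(steps=[[0, 0, 0, 0, 0, 0, 0.085], [0, 0, 0, 0, 0, 0, 0.085], [0, 0, 0, 0, 0, 0.02, 0.085], [0, 0, 0, 0, 0, 0.05, 0.085], [0, 0, 0, 0, 0, 0.05, 0.085]])

```text
clock: 13.7
eef_pos: [661.2, -133.5, 202.9]
tool_rot: [-3.139, -0.001, 1.571]
force: [1.4, -0.4, -1.2]
width: 85.1
gripper_force: 0.0
```

Emit:
move_arm(steps=[[0, 0, 0, -0.011, 0.0215, 0, 0.085], [0, 0, 0, -0.022, 0.043, 0, 0.085], [0, 0, 0, -0.022, 0.043, 0, 0.085], [0, 0, 0, -0.022, 0.043, 0, 0.085], [0, 0, 0, -0.022, 0.043, 0, 0.085]])

```text
clock: 14.2
eef_pos: [562.2, 61.4, 202.9]
tool_rot: [3.141, -0.0, 1.571]
force: [0.4, 0.9, 0.2]
width: 85.1
gripper_force: 0.0
```

Emit:
move_arm(steps=[[0, 0, 0, -0.022, 0.043, 0, 0.085], [0, 0, 0, -0.022, 0.043, 0, 0.085], [0, 0, 0, -0.022, 0.043, 0, 0.085], [0, 0, 0, -0.022, 0.043, 0, 0.085], [0, 0, 0, -0.022, 0.043, 0, 0.085]])

```text
clock: 14.7
eef_pos: [452.1, 276.5, 203.0]
tool_rot: [3.141, -0.0, 1.571]
force: [0.5, 0.4, 0.2]
width: 85.0
gripper_force: 0.0
```

Emit:
move_arm(steps=[[0, 0, 0, -0.011, 0.0215, 0, 0.085], [0, 0, 0, 0, 0, 0, 0.085], [0, 0, 0, 0, 0, 0, 0.085], [0, 0, 0, 0, 0, 0, 0.085]])

```text
clock: 15.1
eef_pos: [442.9, 294.7, 202.6]
tool_rot: [3.141, 0.001, 1.569]
force: [0.3, -0.6, 0.4]
width: 85.1
gripper_force: 0.0
```

Run:
```python
from h import *
cv2.imwrite("pics/w3.png",look("tin_black_mid",(442,296)))
```

```text
tin_black_mid top z 90.8 circ [441.1, 298.5, 28.3] 2997
15.2 [443.  294.7 202.7] [3.141e+00 1.000e-03 1.568e+00] [-0.46  0.51 -0.26  1.87  0.18  0.78 -0.82]
```

View pics/w3.png

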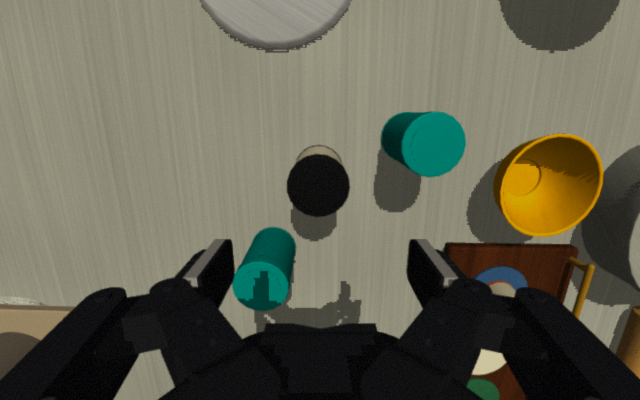

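Wrist view: the black lid is at (318,185), with the turquoise decoys at (430,145) and (265,270), both clear of the fingers. Going down on black.

Emit:
move_arm(steps=[[0, 0, 0, -0.0015, 0.003, -0.03, 0.085], [0, 0, 0, 0, 0, -0.04, 0.085], [0, 0, 0, 0, 0, -0.045, 0.085], [0, 0, 0, 0, 0, -0.03, 0.085], [0, 0, 0, 0, 0, -0.012, 0.085]])

```text
clock: 15.7
eef_pos: [439.7, 297.1, 43.1]
tool_rot: [-3.138, 0.003, 1.569]
force: [-0.6, 0.5, -0.1]
width: 85.1
gripper_force: 0.0
```

Emit:
move_arm(steps=[[0, 0, 0, 0, 0, 0, 0.085], [0, 0, 0, 0, 0, 0, 0.04], [0, 0, 0, 0, 0, 0, 0.04], [0, 0, 0, 0, 0, 0, 0.04], [0, 0, 0, 0, 0, 0, 0.04]])

```text
clock: 16.2
eef_pos: [441.7, 300.0, 47.7]
tool_rot: [3.139, -0.002, 1.571]
force: [-1.4, -0.5, 7.5]
width: 54.7
gripper_force: 62.8
```

Emit:
move_arm(steps=[[0, 0, 0, 0, 0, 0, 0.04], [0, 0, 0, 0, 0, 0, 0.04]])

```text
clock: 16.4
eef_pos: [441.7, 300.0, 47.7]
tool_rot: [3.139, -0.002, 1.571]
force: [-1.1, -0.6, 8.1]
width: 54.8
gripper_force: 62.8
```

Emit:
move_arm(steps=[[0, 0, 0, 0, 0, 0.025, 0.04], [0, 0, 0, 0, 0, 0.04, 0.04], [0, 0, 0, 0, 0, 0.025, 0.04], [0, 0, 0, 0.0124, -0.0189, 0, 0.04], [0, 0, 0, 0.0124, -0.0189, 0, 0.04]])

```text
clock: 16.9
eef_pos: [466.2, 262.2, 137.9]
tool_rot: [3.138, -0.002, 1.573]
force: [0.4, -0.1, -1.8]
width: 55.2
gripper_force: 63.8
```

Emit:
move_arm(steps=[[0, 0, 0, 0.0247, -0.0378, 0, 0.04], [0, 0, 0, 0.0247, -0.0378, 0, 0.04], [0, 0, 0, 0.0247, -0.0378, 0, 0.04], [0, 0, 0, 0.0247, -0.0378, 0, 0.04], [0, 0, 0, 0.0247, -0.0378, 0, 0.04]])

```text
clock: 17.4
eef_pos: [589.8, 70.7, 136.8]
tool_rot: [3.14, -0.0, 1.571]
force: [0.5, 1.3, -0.8]
width: 55.0
gripper_force: 63.8
```

Emit:
move_arm(steps=[[0, 0, 0, 0.0247, -0.0378, 0, 0.04], [0, 0, 0, 0.0247, -0.0378, 0, 0.04], [0, 0, 0, 0.0124, -0.0189, 0, 0.04], [0, 0, 0, 0.0124, -0.0189, 0, 0.04], [0, 0, 0, 0, 0, 0, 0.04]])

```text
clock: 17.9
eef_pos: [664.5, -46.0, 136.3]
tool_rot: [3.139, 0.003, 1.565]
force: [-0.6, -1.0, -0.3]
width: 55.0
gripper_force: 63.8
```

Emit:
move_arm(steps=[[0, 0, 0, 0, 0, 0, 0.04], [0, 0, 0, 0, 0, 0, 0.04], [0, 0, 0, 0, 0, 0, 0.04]])

```text
clock: 18.2
eef_pos: [662.6, -39.2, 136.1]
tool_rot: [-3.141, -0.001, 1.573]
force: [0.1, -0.0, -1.2]
width: 54.9
gripper_force: 63.8
```

Emit:
move_arm(steps=[[0, 0, 0, 0.0015, -0.001, -0.025, 0.04], [0, 0, 0, 0, 0, -0.025, 0.04], [0, 0, 0, 0, 0, -0.012, 0.04], [0, 0, 0, 0, 0, 0, 0.04], [0, 0, 0, 0, 0, 0, 0.04]])

```text
clock: 18.7
eef_pos: [665.0, -41.3, 74.4]
tool_rot: [3.141, -0.0, 1.572]
force: [0.2, 1.0, -0.7]
width: 55.0
gripper_force: 63.8
```

Emit:
move_arm(steps=[[0, 0, 0, 0, 0, -0.001, 0.04], [0, 0, 0, 0, 0, 0, 0.04], [0, 0, 0, 0, 0, 0, 0.04]])

```text
clock: 19.0
eef_pos: [665.0, -41.9, 73.6]
tool_rot: [3.14, 0.0, 1.571]
force: [-0.5, -0.3, -1.3]
width: 55.1
gripper_force: 63.8
```

Emit:
move_arm(steps=[[0, 0, 0, 0, 0.001, -0.0015, 0.04], [0, 0, 0, 0, 0, -0.0015, 0.04], [0, 0, 0, 0, 0, -0.001, 0.04], [0, 0, 0, 0, 0, 0, 0.04], [0, 0, 0, 0, 0, 0, 0.04]])

```text
clock: 19.5
eef_pos: [664.7, -40.7, 69.8]
tool_rot: [3.141, -0.0, 1.571]
force: [-2.7, 0.5, 5.1]
width: 54.8
gripper_force: 64.4
```

Emit:
move_arm(steps=[[0, 0, 0, 0, 0, 0, 0.085], [0, 0, 0, 0, 0, 0, 0.085], [0, 0, 0, 0, 0, 0.03, 0.085], [0, 0, 0, 0, 0, 0.05, 0.085], [0, 0, 0, 0, 0, 0.05, 0.085]])

```text
clock: 20.0
eef_pos: [663.8, -40.9, 199.2]
tool_rot: [-3.139, -0.0, 1.571]
force: [1.1, 0.3, 0.4]
width: 85.1
gripper_force: 0.0
```

Emit:
move_arm(steps=[[0, 0, 0, -0.028, -0.008, 0, 0.085], [0, 0, 0, -0.04, -0.012, 0, 0.085], [0, 0, 0, -0.04, -0.012, 0, 0.085], [0, 0, 0, -0.04, -0.012, 0, 0.085], [0, 0, 0, -0.04, -0.012, 0, 0.085]])

```text
clock: 20.5
eef_pos: [474.9, -97.3, 198.8]
tool_rot: [3.141, 0.0, 1.571]
force: [1.0, -0.5, 0.7]
width: 84.9
gripper_force: 0.0
```

Emit:
move_arm(steps=[[0, 0, 0, -0.04, -0.009, -0.02, 0.085], [0, 0, 0, 0, 0, 0, 0.085], [0, 0, 0, 0, 0, 0, 0.085], [0, 0, 0, 0, 0, 0, 0.085]])

```text
clock: 20.9
eef_pos: [438.5, -105.7, 179.3]
tool_rot: [3.139, -0.0, 1.571]
force: [-0.3, -0.5, 0.3]
width: 84.9
gripper_force: 0.0
```

Run:
```python
from h import *
cv2.imwrite("pics/w4.png",look("tin_brass_mid",(436,-106)))
```

```text
tin_brass_mid top z 70.8 circ [436.2, -103.3, 25.9] 2562
21.0 [ 438.4 -105.5  179.2] [ 3.139 -0.     1.572] [ 0.41  0.45 -0.33  2.1   0.24  0.62 -0.08]
```

View pics/w4.png

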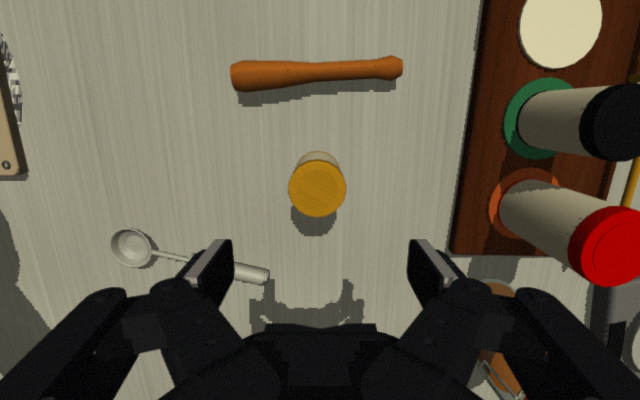

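Wrist view: the brass lid is at (317,187), black stands on green (535,115) and red on terracotta (525,205). Going down on brass.

Emit:
move_arm(steps=[[0, 0, 0, -0.002, 0.001, -0.03, 0.085], [0, 0, 0, 0, 0, -0.04, 0.085], [0, 0, 0, 0, 0, -0.04, 0.085], [0, 0, 0, 0, 0, -0.03, 0.085], [0, 0, 0, 0, 0, -0.013, 0.085]])

```text
clock: 21.5
eef_pos: [434.3, -104.1, 23.2]
tool_rot: [-3.138, 0.0, 1.572]
force: [0.2, -0.1, 0.9]
width: 85.2
gripper_force: 0.0
```

Emit:
move_arm(steps=[[0, 0, 0, 0, 0, 0, 0.085], [0, 0, 0, 0, 0, 0, 0.035], [0, 0, 0, 0, 0, 0, 0.035], [0, 0, 0, 0, 0, 0, 0.035], [0, 0, 0, 0, 0, 0, 0.035]])

```text
clock: 22.0
eef_pos: [435.7, -105.0, 27.0]
tool_rot: [3.139, 0.001, 1.571]
force: [-1.1, 0.0, 6.8]
width: 49.7
gripper_force: 61.7
```

Emit:
move_arm(steps=[[0, 0, 0, 0, 0, 0, 0.035], [0, 0, 0, 0, 0, 0, 0.035]])

```text
clock: 22.2
eef_pos: [435.7, -105.0, 27.0]
tool_rot: [3.139, 0.001, 1.571]
force: [-0.4, 1.1, 7.3]
width: 49.7
gripper_force: 61.7
```

Emit:
move_arm(steps=[[0, 0, 0, 0, 0, 0.025, 0.035], [0, 0, 0, 0, 0, 0.045, 0.035], [0, 0, 0, 0.006, 0.015, 0.03, 0.035], [0, 0, 0, 0.012, 0.03, 0, 0.035], [0, 0, 0, 0.012, 0.03, 0, 0.035]])

```text
clock: 22.7
eef_pos: [465.6, -30.0, 127.6]
tool_rot: [3.138, 0.0, 1.568]
force: [0.2, -0.2, -1.5]
width: 50.0
gripper_force: 62.8
```

Emit:
move_arm(steps=[[0, 0, 0, 0.012, 0.03, 0, 0.035], [0, 0, 0, 0.012, 0.03, 0, 0.035], [0, 0, 0, 0.02, 0.0157, 0, 0.035], [0, 0, 0, 0.034, 0, 0, 0.035], [0, 0, 0, 0.034, 0, 0, 0.035]])

```text
clock: 23.2
eef_pos: [577.2, 46.9, 126.5]
tool_rot: [3.141, -0.0, 1.573]
force: [0.9, 0.4, -1.8]
width: 49.7
gripper_force: 62.8
```

Emit:
move_arm(steps=[[0, 0, 0, 0.034, 0, 0, 0.035], [0, 0, 0, 0.034, 0, 0, 0.035], [0, 0, 0, 0.02, 0, 0, 0.035], [0, 0, 0, 0, 0, 0, 0.035], [0, 0, 0, 0, 0, 0, 0.035]])

```text
clock: 23.7
eef_pos: [663.6, 45.8, 125.6]
tool_rot: [-3.14, -0.0, 1.571]
force: [-0.4, -0.4, -1.6]
width: 50.2
gripper_force: 62.8
```

Emit:
move_arm(steps=[[0, 0, 0, 0, 0, 0, 0.035], [0, 0, 0, 0, 0, 0, 0.035], [0, 0, 0, 0, 0, 0, 0.035]])

```text
clock: 24.0
eef_pos: [664.0, 45.8, 126.1]
tool_rot: [-3.141, 0.0, 1.571]
force: [-0.0, 0.2, -1.4]
width: 49.9
gripper_force: 62.8
```

Emit:
move_arm(steps=[[0, 0, 0, 0.002, 0, -0.025, 0.035], [0, 0, 0, 0, 0, -0.03, 0.035], [0, 0, 0, 0, 0, -0.018, 0.035], [0, 0, 0, 0, 0, 0, 0.035], [0, 0, 0, 0, 0, 0, 0.035]])

```text
clock: 24.5
eef_pos: [666.6, 46.0, 53.2]
tool_rot: [3.141, -0.0, 1.571]
force: [-0.8, 0.2, -0.3]
width: 49.9
gripper_force: 64.2
```

Emit:
move_arm(steps=[[0, 0, 0, 0, 0, -0.001, 0.035], [0, 0, 0, 0, 0, 0, 0.035], [0, 0, 0, 0, 0, 0, 0.035]])

```text
clock: 24.8
eef_pos: [667.0, 45.8, 52.6]
tool_rot: [3.14, -0.0, 1.571]
force: [-0.0, -0.9, -2.4]
width: 49.9
gripper_force: 64.2
```

Emit:
move_arm(steps=[[0, 0, 0, 0, 0, -0.0015, 0.035], [0, 0, 0, 0, 0, -0.001, 0.035], [0, 0, 0, 0, 0, -0.001, 0.035], [0, 0, 0, 0, 0, 0, 0.035], [0, 0, 0, 0, 0, 0, 0.035]])

```text
clock: 25.3
eef_pos: [666.6, 45.8, 48.9]
tool_rot: [3.141, 0.0, 1.571]
force: [-1.6, -0.5, 5.4]
width: 50.0
gripper_force: 64.9
```

Contact at the expected height. I release, retreat and check.

Emit:
move_arm(steps=[[0, 0, 0, 0, 0, 0, 0.085], [0, 0, 0, 0, 0, 0, 0.085], [0, 0, 0, 0, 0, 0.03, 0.085], [0, 0, 0, 0, 0, 0.05, 0.085], [0, 0, 0, 0, 0, 0.05, 0.085]])

```text
clock: 25.8
eef_pos: [665.9, 45.8, 178.6]
tool_rot: [-3.139, -0.0, 1.571]
force: [1.1, -0.0, 0.3]
width: 85.0
gripper_force: 0.0
```

Emit:
move_arm(steps=[[0, 0, 0, -0.03, 0, 0.03, 0.085], [0, 0, 0, -0.05, 0, 0, 0.085], [0, 0, 0, -0.05, 0, 0, 0.085], [0, 0, 0, -0.05, 0, 0, 0.085], [0, 0, 0, 0, 0, 0, 0.085]])

```text
clock: 26.3
eef_pos: [476.3, 44.6, 206.9]
tool_rot: [-3.13, 0.004, 1.574]
force: [0.9, -0.3, 0.0]
width: 85.3
gripper_force: 0.0
```

Run:
```python
from h import *
P=dict(tin_red_mid=(662,-134),tin_black_mid=(664,-43),tin_brass_mid=(666,46),tin_orange_mid=(669,136),clip_jar_mid=(650,-280),yellow_bowl_mid=(686,287))
for n in("top","side"):
    c=cam(n); im,d=eyes.get_image(n); cv2.imwrite(f"pics/{n}1.png",im)
    for t,q in P.items():
        for r in finder.cut_out(n,t):
            X=cloud(c,d,r["mask"])
            if len(X)<20 or np.hypot(*(np.median(X,0)[:2]-q))>50: continue
            zt=np.percentile(X[:,2],97); L=X[X[:,2]>zt-6]
            print(n,t,zt.round(1),[round(float(v),1) for v in cv2.minEnclosingCircle(L[:,:2].astype(np.float32))[0]],q); break
```

```text
top tin_red_mid 138.2 [660.2, -136.4] (662, -134)
top tin_black_mid 118.5 [662.7, -43.7] (664, -43)
top tin_orange_mid 79.2 [666.5, 133.4] (669, 136)
top clip_jar_mid 158.2 [650.6, -280.2] (650, -280)
top yellow_bowl_mid 57.5 [685.9, 285.5] (686, 287)
side tin_red_mid 132.1 [662.2, -129.2] (662, -134)
side tin_black_mid 112.2 [665.1, -44.3] (664, -43)
side tin_brass_mid 92.5 [666.8, 46.4] (666, 46)
side tin_orange_mid 72.4 [669.7, 134.1] (669, 136)
side clip_jar_mid 152.6 [606.3, -123.5] (650, -280)
side yellow_bowl_mid 54.3 [686.6, 287.4] (686, 287)
```

View pics/side1.png

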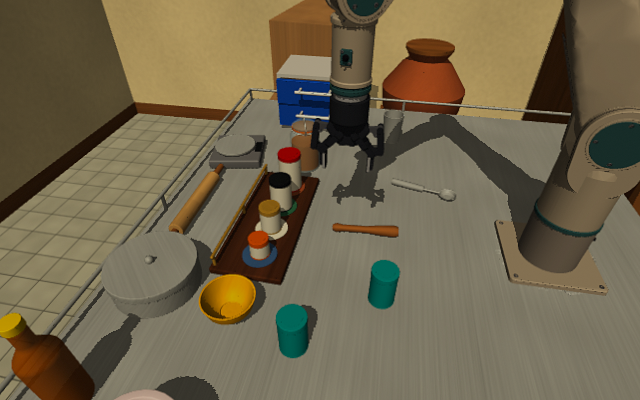

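View pics/top1.png

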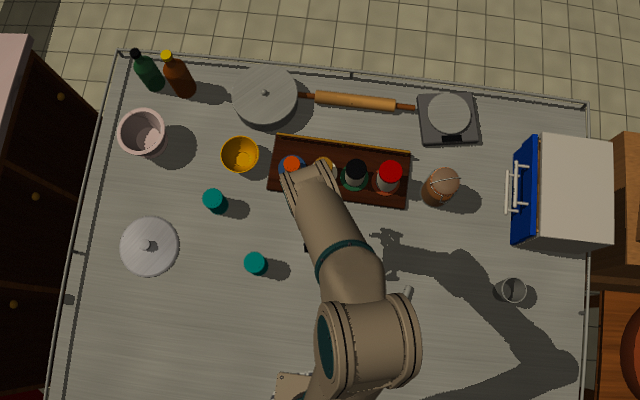

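Side view: red (289,165), black (280,190), brass (270,217) and orange (259,247) stand upright, centred within about 3 mm on the terracotta, green, white and blue tiles. Jar and bowl have not moved, and the arm is clear.

Emit:
move_arm(steps=[[0, 0, 0, 0, 0, 0, 0.085], [0, 0, 0, 0, 0, 0, 0.085], [0, 0, 0, 0, 0, 0, 0.085]])

```text
clock: 27.3
eef_pos: [486.5, 45.8, 208.3]
tool_rot: [3.142, -0.0, 1.571]
force: [0.4, 0.8, 0.8]
width: 84.9
gripper_force: 0.0
```

```bash
python3 -c "
from cell import ctrl
print(ctrl.finish_job())"
```

```text
the job is handed in; nothing more can be done
None
```

The job is handed in: from the jar to the bowl, the red, black, brass and orange tins stand upright in order of height, each within about 5 mm of the middle of its own tile, and the jar and bowl were not moved.

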